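# Load the drying tray and set its thermostat

## Robot

A 6-joint arm with a two-finger parallel gripper is mounted at the origin on the work surface. World frame = base frame: x ahead of the robot, y to its left, z up, the work surface at z = 0. Lengths are in m, angles in rad, forces in N, time in s.
With the tool pointing down it reaches from about 0.35 to 0.925 m from the base axis. Payload 6.4 kg.
Tool frame: the origin (TCP) lies at the very end of the fingers, on their centre line; the grasp point (between the pads) lies 19 mm behind it (ctrl.grip_point_offset is the z of the grasp point in the tool frame, in m); z points along the fingers, y is the line along which they close (so a half turn about z gives the same grasp; the last joint's range is limited). The gripper opens to 94 mm and grips with 3 to 60 N. Pads are 16 mm wide; open, the fingers measure 119 mm over their backs; the gripper's body (75 mm by 177 mm) begins 78 mm behind the grasp point.
Start: joints at [1.068, 0.245, 1.558, -0, 1.339, -0.174], TCP at [0.21, 0.615, 0.205] pointing down, gripper open.
Joint ranges: [-3.13, 3.13], [-1.02, 2.26], [0.13, 2.54], [-0.95, 4.09], [0.21, 2.88], [-2.74, 2.74]. Speed limits (rad/s): [2.57, 2.57, 3.14, 3.14, 3.14, 3.14].

## Interface

Orientations are given as a unit quaternion [x, y, z, w].
In Python, from workcell import ctrl gives the robot as it stands.
- The arm moves only by the shell command python3 -m crank 'ROWS' [FORCE]. ROWS is JSON, a list of rows, each an object with "translation": the shift along the tool's x, y, z scaled (see below), a list of three; "dr": the turn, a rotation vector about the tool's x, y, z scaled (see below), a list of three; "claw": the opening, from 0 (shut) to 1 (fully open). In form: [{"translation": [x, y, z], "dr": [rx, ry, rz], "claw": claw}, ...]. A call has 1 to 8 rows; each row shifts and turns the commanded pose from where the row before left it, along the tool's axes as they then stand; what a row does not reach is not made up. The controller multiplies each number of a shift by 30 mm and each number of a turn by 0.12 rad. A row lasts 1/10 s, in which the tool goes at most 50 mm and 8.59 degrees, less where a joint would pass 70% of its speed; a pose out of reach is approached as far as the arm can. A call with a number of a shift or a turn outside -1 to 1 is refused whole. A call with a gripper value outside its range is refused whole. The fingers move at their own pace and stop on an object; FORCE is the grip in N (left out, the last holds). Time passes only in rows, so rows that do not move let the fingers close. It gives the time, the measured TCP pose, the force, the opening and the grip force at its end, in the units of the state.
- ctrl.get_state(): the state, without advancing time (a new reading comes with each control period).
- ctrl.read_camera(name): name is "scene" or "side" or "wrist"; returns (picture, depth): 480x640x3 uint8, red, green, blue; 480x640 float32, m along the optical axis (not along the pixel's ray), 0 where there is no reading.
- ctrl.get_calibration(name): a dict with "fx", "fy", "cx", "cy" (pixels), "R" (3x3) and "t" (3): a world point X has camera coordinates R X + t. Camera axes: x right, y down, z forward; pixel columns grow to the right and rows downward; lengths in m; the calibration is good to about 2 mm. A picture is of the moment at which its call begins: read the wrist's pose just before it. get_calibration takes no time and is no camera call; for the wrist camera it gives the pose at the moment of the call.
- ctrl.close_job(): hands the job in; it is judged then, once.
Trained networks look in the newest picture that a camera, given by its name, has taken for a name from the list of things; names that differ only in an ending like _2 or _b are one class to them, and where a whole thing is asked for, a point or a joint stands for the part that bears it (a point fixed in the world has none). Each returns a list of dicts, best first, with "score" (0 to 1); they miss things now and then, are a little off and sometimes report something else, mostly with a low value. They report only what shows in the picture. A call takes as long as a camera call.
- ctrl.find_in(camera, target): "pixel" ([column, row] in pixels, amid what is visible of it).
- ctrl.outline_of(camera, target): "mask" (480x640 bool, what is visible of it) and "pixel" ([column, row] in pixels, amid what is visible of it).
- ctrl.tip_of(camera, target): "pixel" ([column, row] in pixels: a listed point, or the origin of a listed thing).
The state is a dict: "time_s": time; "joint_positions": joint angles; "qvel": joint speeds; "tau": joint torques, N m; "tcp_pos": TCP position; "tool_rot": TCP orientation; "ft_force": force on the tool from outside, world axes, zero at the start; "ft_torque": the same for the moment, N m; "grip_width": opening from 0.0 (shut) to 1.0 (fully open); "gripper_force": force on a finger pad.
Only numpy, scipy, OpenCV 4.12 (cv2) and the standard library are available. Lean on these libraries where they do the work, as an engineer would, in place of code of your own. Each camera call takes 0.05 s, during which the arm holds its last target. There are 200 camera calls.

## Task

Put the small oval box and the small round box, both open bentwood, into the drying tray's matching recesses, each standing flat on the recess floor. Then turn the thermostat knob clockwise from off until its pointer points at the brass marker on the scale. Leave all the other things on the bench where they are.

Things in the scene. Friction and masses are not known exactly. Their poses are not given: they have to be found in the camera images.
- oval_box: Open-topped box of pale bent wood, free, about 70 g: a stadium outline 100 mm long (its x) by 58 mm wide (its y), 44 mm tall, walls 4 mm, floor 4 mm; the flat long sides run 42 mm. Origin: centre of its underside, z up. Starts upright on the bench with any yaw up to 0.6 rad from world x, at one of four spots at the left and right ends of the work area.
- round_box: Open-topped round box of pale bent wood, free, about 60 g: 62 mm outside diameter, 44 mm tall, walls 4 mm, floor 4 mm. Origin: centre of its underside, z up. Starts upright on the bench at another of the four spots.
- warmer: Drying tray: fixed low blue metal box 150 mm (its x) by 210 mm (its y) with an aluminium top 45 mm above the bench, on which 10 mm high lips fence two recesses side by side along its y. Origin: centre of its underside on the bench, z up. It and the thermostat may change sides.
- oval_bay (a point): Centre of the floor of the long recess, at (0, +49.5, +45) mm in the tray's frame, axes as the tray's. Inside it measures 120 mm (x) by 78 mm (y), fenced by lips 10 mm high, so the oval box lies in it with its long axis along the tray's x and 10 mm to spare all round.
- round_bay (a point): Centre of the floor of the square recess, at (0, -46.5, +45) mm in the tray's frame, axes as the tray's. Inside it measures 84 by 84 mm, lips 10 mm high. A ledge 15 mm wide, also 10 mm high, parts it from the long recess.
- knob_axis (a point): Point on the knob's vertical turning axis in the thermostat's top face, 60 mm above the bench; axes as the thermostat's. Black knob: round foot 40 mm in diameter up to 10 mm above this point, then a bar grip 44 mm long (along the pointer), 14 mm thick, from 10 to 38 mm above it, with a white line on its pointer half.
- thermostat: Fixed blue box 150 mm (its x) by 160 mm (its y), 60 mm tall, beside the drying tray, with a white scale disc of 112 mm diameter, 2 mm thick, in the middle of its top and the knob on that. Origin: centre of its underside on the bench, z up.
- knob (a joint): Turn of the thermostat knob in rad, clockwise seen from above, 0 = off; range 0 to 4.5, friction about 0.04 N m, no spring: it stays where it is left. At 0 the pointer looks +135 degrees (counter-clockwise seen from above) from the thermostat's own x axis. It starts between 0 and 0.4.
- pointer (a point): Tip of the knob's pointer, 28 mm from the knob's axis and 2 mm above the thermostat's top; its x axis points outwards along the pointer and turns with the knob.
- mark (a point): Inner point of the brass marker, a 14 by 6 mm tab, 3 mm high, fixed on the scale disc 45 mm from the knob's axis, at a different place on the scale each time, 1.1 to 2.7 rad clockwise of off; nothing to touch. Its x axis points outwards from the knob's axis.
- glue_pot: White plastic cup, free, 60 mm across the rim, 50 mm tall, at one of the four spots at the ends of the work area. Origin: centre of its underside. Leave alone.
- glue_bottle: Yellowish glue bottle, free, 56 mm in diameter, 130 mm tall, the tallest thing among the boxes, at one of the four spots. Origin: centre of its underside. Leave alone.
- mallet: Wooden mallet lying on the bench near the robot: head 85 mm long along its y, 40 mm in diameter; handle about 190 mm long towards its -x, 20 mm thick. Origin: under the middle of the head. Leave alone.
- big_box: Closed round wooden box with a lid, 124 mm in diameter, 55 mm tall, behind the units. Origin: centre of its underside. Leave alone.
- press_block: Dark wooden block 100 (its x) by 50 by 40 mm tall, behind the units. Origin: centre of its underside. Leave alone.
- peg_clip: Wooden clip 75 mm long (its x), 26 mm wide, 20 mm tall, near the robot. Origin: centre of its underside. Leave alone.
- glue_brush: Brush 170 mm long lying along its x, under 40 mm tall, behind the units. Origin: centre of its underside. Leave alone.

How it is judged:
By the outcome, as a careful person would: the job done as asked, in the order asked, and still so for the second after the job is handed in, with the robot touching nothing.
It also fails if it takes over 72 s, if anything falls off the work surface, if the arm or the gripper's body presses on something with over 40 N, if the wrist force passes 120 N, or if a joint passes its speed limit or range.

## Working session

There is one attempt and no reset: what is moved stays moved. The work goes in short steps, Python scripts to look and compute and a shell command to move; the robot and the scene stay as the last step left them, time stands still between calls to the robot, and variables do not carry over. Pictures are saved under pics/ and viewed, at most 10 in all, crops included, and the job is handed in when it is done.

```bash
mkdir -p pics; ls; cat > h.py <<'E'
from workcell import ctrl
import numpy as np, cv2
def world(cam,px,d=None,z=None,cal=None):
    c=cal or ctrl.get_calibration(cam);R=np.array(c['R']);t=np.array(c['t'])
    r=np.array([(px[0]-c['cx'])/c['fx'],(px[1]-c['cy'])/c['fy'],1.])
    o=-R.T@t;v=R.T@r
    if z is not None: return o+v*(z-o[2])/v[2]
    return o+v*d
def cloud(cam,dep,mask=None):
    c=ctrl.get_calibration(cam);R=np.array(c['R']);t=np.array(c['t'])
    m=dep>0
    if mask is not None:m&=mask
    v,u=np.nonzero(m);d=dep[v,u]
    P=np.c_[(u-c['cx'])/c['fx']*d,(v-c['cy'])/c['fy']*d,d]
    return (P-t)@R
E
python3 - <<'E'
from h import *
for cam in ['scene','side']:
    im,d=ctrl.read_camera(cam)
    cv2.imwrite(f'pics/{cam}0.png',im[:,:,::-1]); np.savez(f'{cam}0.npz',im=im,d=d)
    c=ctrl.get_calibration(cam);print(cam,-np.array(c['R']).T@np.array(c['t']))
    for n in ['oval_box','round_box','warmer','thermostat','glue_pot','glue_bottle','knob']:
        for o in ctrl.outline_of(cam,n)[:1]:
            P=cloud(cam,d,o['mask']);print(n,round(o['score'],2),o['pixel'],np.median(P,0).round(3),np.percentile(P,2,axis=0).round(3),np.percentile(P,98,axis=0).round(3))
            np.save(f'{cam}_{n}.npy',P)
    for n in ['oval_bay','round_bay','knob_axis','pointer','mark']:
        for o in ctrl.tip_of(cam,n)[:1]:
            z={'oval_bay':.045,'round_bay':.045,'knob_axis':.06,'pointer':.062,'mark':.062}[n]
            print(n,round(o['score'],2),o['pixel'],world(cam,o['pixel'],z=z).round(4))
E
```

```text
pics
scene [ 0.98149446 -0.42590071  0.74016037]
oval_box 0.89 [164.5, 380.4] [ 0.575 -0.382  0.008] [ 0.534 -0.411  0.001] [ 0.63  -0.355  0.045]
round_box 0.94 [117.1, 323.4] [ 0.423 -0.382  0.023] [ 0.401 -0.411  0.   ] [ 0.462 -0.353  0.045]
warmer 0.7 [356.3, 219.6] [0.588 0.099 0.045] [0.501 0.009 0.003] [0.663 0.22  0.056]
thermostat 0.67 [256.7, 288.5] [ 0.582 -0.17   0.06 ] [ 0.494 -0.241  0.01 ] [ 0.649 -0.076  0.096]
glue_pot 0.68 [373.9, 136.9] [0.423 0.374 0.033] [0.394 0.352 0.003] [0.448 0.407 0.051]
glue_bottle 0.91 [429.4, 157.5] [0.59  0.367 0.07 ] [0.535 0.355 0.   ] [0.61  0.504 0.13 ]
knob 0.6 [255.6, 276.1] [ 0.57  -0.157  0.075] [ 0.546 -0.173  0.062] [ 0.584 -0.134  0.1  ]
oval_bay 0.71 [371.1, 199.2] [0.5716 0.1752 0.045 ]
round_bay 0.59 [346.1, 225.0] [0.5833 0.0774 0.045 ]
knob_axis 0.62 [256.1, 283.1] [ 0.5686 -0.16    0.06  ]
pointer 0.56 [258.5, 268.1] [ 0.5467 -0.1347  0.062 ]
mark 0.59 [279.9, 278.5] [ 0.594 -0.123  0.062]
side [ 0.48637238 -0.90397495  0.67868859]
oval_box 0.84 [351.5, 393.5] [ 0.583 -0.374  0.022] [ 0.535 -0.414  0.   ] [ 0.629 -0.355  0.044]
round_box 0.79 [264.9, 397.8] [ 0.432 -0.377  0.023] [ 0.405 -0.414  0.002] [ 0.463 -0.354  0.044]
warmer 0.84 [324.1, 240.2] [0.574 0.081 0.044] [0.492 0.005 0.008] [0.661 0.214 0.055]
thermostat 0.84 [330.2, 303.8] [ 0.564 -0.195  0.059] [ 0.487 -0.246  0.004] [ 0.647 -0.08   0.094]
glue_pot 0.84 [269.2, 188.0] [0.424 0.363 0.032] [ 0.397  0.349 -0.001] [0.451 0.419 0.05 ]
glue_bottle 0.69 [317.7, 175.8] [0.584 0.365 0.06 ] [ 0.558  0.353 -0.001] [0.621 0.63  0.129]
knob 0.79 [330.5, 287.4] [ 0.564 -0.163  0.079] [ 0.546 -0.175  0.061] [ 0.586 -0.138  0.098]
oval_bay 0.67 [318.4, 218.4] [0.5621 0.1642 0.045 ]
round_bay 0.96 [328.5, 235.1] [0.5814 0.0815 0.045 ]
knob_axis 0.9 [332.6, 294.0] [ 0.568  -0.1635  0.06  ]
pointer 0.83 [319.7, 286.1] [ 0.5435 -0.1386  0.062 ]
mark 0.4 [344.2, 280.4] [ 0.5963 -0.1233  0.062 ]
```

```bash
cat > fit.py <<'E'
from h import *
def get(n,lo,hi):
    P=np.vstack([np.load(f'{c}_{n}.npy') for c in ('scene','side')]);return P[(P[:,2]>lo)&(P[:,2]<hi)]
def rect(P,q=3):
    # rectangle via robust: scan yaw minimizing extents
    best=None
    for a in np.radians(np.arange(-45,45,.5)):
        R=np.array([[np.cos(a),np.sin(a)],[-np.sin(a),np.cos(a)]])
        Q=P[:,:2]@R.T;lo,hi=np.percentile(Q,.7,axis=0),np.percentile(Q,99.3,axis=0);A=np.prod(hi-lo)
        if best is None or A<best[0]:best=(A,np.degrees(a),R.T@((lo+hi)/2),hi-lo)
    return best[1:]
for c in ('scene','side'):
  for n,lo,hi in [('warmer',.041,.06),('thermostat',.056,.064),('oval_box',.04,.05),('round_box',.04,.05)]:
    P=np.load(f'{c}_{n}.npy');P=P[(P[:,2]>lo)&(P[:,2]<hi)]
    print(c,n,len(P),*[np.round(x,4) for x in rect(P)])
E
python3 fit.py
python3 -c "
from h import *
ctrl;print(ctrl.grip_point_offset,ctrl.get_state()['tool_rot'])
a=cv2.imread('pics/scene0.png');cv2.imwrite('pics/s1.png',cv2.resize(a[60:460,60:560],(750,600)))"
```

```text
scene warmer 4557 11.5 [0.5769 0.1174] [0.1412 0.1961]
scene thermostat 5026 11.0 [ 0.5659 -0.1553] [0.1462 0.1554]
scene oval_box 407 -5.0 [ 0.5817 -0.3822] [0.0986 0.0573]
scene round_box 292 16.5 [ 0.4312 -0.3818] [0.0612 0.0609]
side warmer 2487 14.5 [0.5752 0.1157] [0.1397 0.1971]
side thermostat 3218 10.5 [ 0.5665 -0.1573] [0.1466 0.1565]
side oval_box 447 -5.5 [ 0.5825 -0.3831] [0.0987 0.0599]
side round_box 285 -10.0 [ 0.4332 -0.3839] [0.0603 0.0596]
-0.0188 [ 1.63677440e-01  9.86513910e-01 -9.97701951e-06 -3.33312839e-06]
```

View pics/s1.png

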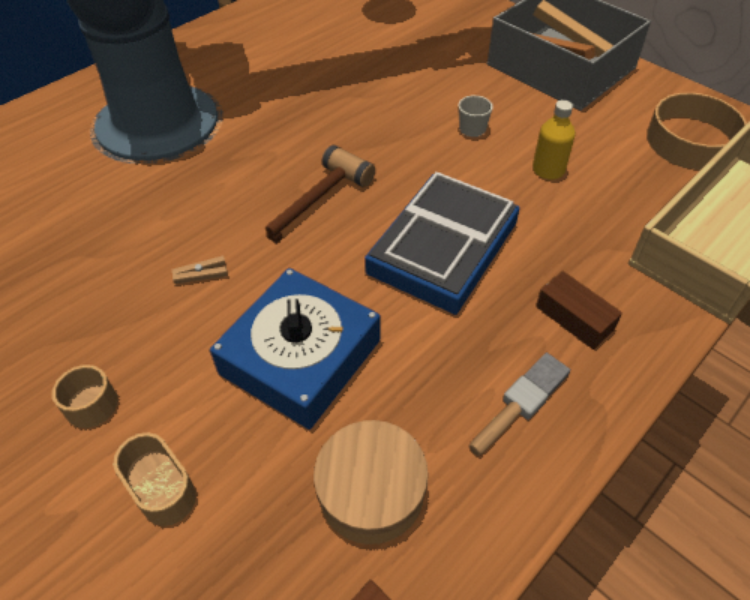

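View pics/side0.png

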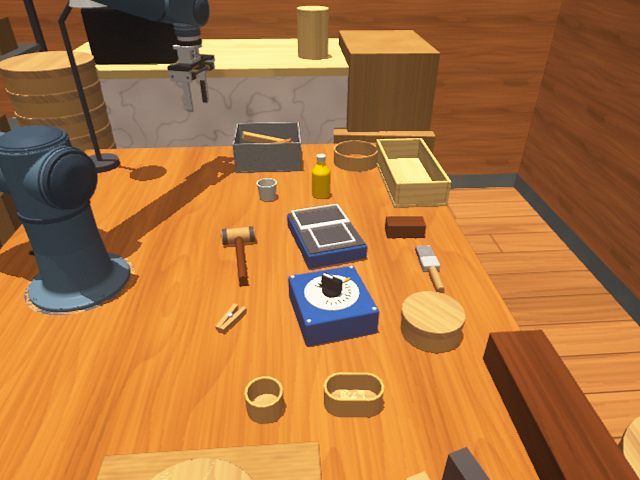

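The views agree. The oval box is at scene crop (152,480), with some shavings in it, and the round box is at (82,397). The tray is at (445,240), the thermostat at (295,340), and the marker at (335,329).

```bash
cat >> h.py <<'E'
from scipy.spatial.transform import Rotation as Ro
def plan(x,y,z,th=None):
    """rows: turn in place first, then shift, closing direction th deg (mod 180)"""
    s=ctrl.get_state();R=Ro.from_quat(s['tool_rot']).as_matrix();p=np.array(s['tcp_pos'])
    cur=np.degrees(np.arctan2(R[1,1],R[0,1]));d=0 if th is None else (th-cur+90)%180-90
    n=int(np.ceil(abs(np.radians(d))/.118));R2=Ro.from_euler('z',d,degrees=True).as_matrix()@R
    if n: print('turn',n,'rows rz',round(-np.radians(d)/.12/n,3))
    t=R2.T@(np.array([x,y,z])-p)/.03;m=max(1,int(np.ceil(max(abs(t).max(),np.linalg.norm(t)/1.5))))
    print('tcp',p.round(4),'th',round(cur,2),'tilt',R[:,2].round(3),'q6',round(s['joint_positions'][5],2),'grip',s['grip_width'],s['gripper_force'],'F',np.round(s['ft_force'],1),'t',s['time_s'])
    print('total units',t.round(3),'rows',m,'each',(t/m).round(3))
E
python3 -c "
from h import *
plan(.582,-.3826,.205,84.75)"
```

```text
turn 3 rows rz -0.659
tcp [0.2099 0.6152 0.2054] th 71.16 tilt [-0. -0. -1.] q6 -0.17 grip 0.999615619531033 0.0 F [ 0.2  1.2 -0.7] t 1.3
total units [-1.5394e+01 -3.1985e+01  1.6000e-02] rows 32 each [-0.481 -1.     0.   ]
```

```bash

python3 -m crank '[{"translation":[0,0,0],"dr":[0,0,-0.66],"claw":1},{"translation":[0,0,0],"dr":[0,0,-0.66],"claw":1},{"translation":[0,0,0],"dr":[0,0,-0.66],"claw":1},{"translation":[-0.48,-1,0],"dr":[0,0,0],"claw":1},{"translation":[-0.48,-1,0],"dr":[0,0,0],"claw":1},{"translation":[-0.48,-1,0],"dr":[0,0,0],"claw":1},{"translation":[-0.48,-1,0],"dr":[0,0,0],"claw":1},{"translation":[-0.48,-1,0],"dr":[0,0,0],"claw":1}]' 20
python3 -m crank '[{"translation":[-0.48,-1,0],"dr":[0,0,0],"claw":1},{"translation":[-0.48,-1,0],"dr":[0,0,0],"claw":1},{"translation":[-0.48,-1,0],"dr":[0,0,0],"claw":1},{"translation":[-0.48,-1,0],"dr":[0,0,0],"claw":1},{"translation":[-0.48,-1,0],"dr":[0,0,0],"claw":1},{"translation":[-0.48,-1,0],"dr":[0,0,0],"claw":1},{"translation":[-0.48,-1,0],"dr":[0,0,0],"claw":1},{"translation":[-0.48,-1,0],"dr":[0,0,0],"claw":1}]'
python3 -c "
from h import *
plan(.582,-.3826,.205,84.75)
im,d=ctrl.read_camera('wrist');cv2.imwrite('pics/w0.png',im[:,:,::-1])
P=cloud('wrist',d)
for lo,hi in((.043,.048),(.052,.06)):
  Q=P[(P[:,2]>lo)&(P[:,2]<hi)];print(len(Q),Q.min(0) if len(Q) else 0,Q.max(0) if len(Q) else 0)
"
```

```text
time_s: 2.1
tcp_pos: [0.2682, 0.4581, 0.2056]
tool_rot: [0.045, 0.999, 0.0, 0.0]
ft_force: [0.4, -0.3, -0.2]
grip_width: 0.998
gripper_force: 0.0
time_s: 2.9
tcp_pos: [0.3611, 0.2085, 0.2057]
tool_rot: [0.045, 0.999, 0.0, 0.0]
ft_force: [0.6, -0.3, -0.2]
grip_width: 1.002
gripper_force: 0.0
turn 1 rows rz 0.005
tcp [0.3611 0.2085 0.2057] th 84.79 tilt [ 0.001  0.    -1.   ] q6 -1.23 grip 1.0018028305510616 0.0 F [ 0.6 -0.3 -0.2] t 2.9
total units [ -9.135 -18.948   0.025] rows 19 each [-0.481 -0.997  0.001]
8954 [0.39175899 0.02201027 0.04300467] [0.63931658 0.4032926  0.04799762]
2497 [0.39409701 0.01802798 0.05200079] [0.63166158 0.402693   0.05856914]
```

```bash

python3 -m crank '[{"translation":[-0.48,-1,0],"dr":[0,0,0],"claw":1},{"translation":[-0.48,-1,0],"dr":[0,0,0],"claw":1},{"translation":[-0.48,-1,0],"dr":[0,0,0],"claw":1},{"translation":[-0.48,-1,0],"dr":[0,0,0],"claw":1},{"translation":[-0.48,-1,0],"dr":[0,0,0],"claw":1},{"translation":[-0.48,-1,0],"dr":[0,0,0],"claw":1},{"translation":[-0.48,-1,0],"dr":[0,0,0],"claw":1},{"translation":[-0.48,-1,0],"dr":[0,0,0],"claw":1}]'
python3 -m crank '[{"translation":[-0.48,-1,0],"dr":[0,0,0],"claw":1},{"translation":[-0.48,-1,0],"dr":[0,0,0],"claw":1},{"translation":[-0.48,-1,0],"dr":[0,0,0],"claw":1},{"translation":[-0.48,-1,0],"dr":[0,0,0],"claw":1},{"translation":[-0.48,-1,0],"dr":[0,0,0],"claw":1},{"translation":[-0.48,-1,0],"dr":[0,0,0],"claw":1},{"translation":[-0.48,-1,0],"dr":[0,0,0],"claw":1},{"translation":[-0.48,-1,0],"dr":[0,0,0],"claw":1}]'
python3 -m crank '[{"translation":[-0.48,-1,0],"dr":[0,0,0],"claw":1},{"translation":[-0.48,-1,0],"dr":[0,0,0],"claw":1},{"translation":[-0.48,-0.95,0],"dr":[0,0,0],"claw":1},{"translation":[0,0,0],"dr":[0,0,0],"claw":1}]'
python3 -c "
from h import *
from fit import rect
plan(.582,-.3826,.016,84.75)
im,d=ctrl.read_camera('wrist');cv2.imwrite('pics/w1.png',im[:,:,::-1])
for n in('oval_box','round_box'):
  for o in ctrl.outline_of('wrist',n)[:1]:
    P=cloud('wrist',d,o['mask']);P=P[(P[:,2]>.039)&(P[:,2]<.05)];print(n,o['score'],len(P),rect(P))
" | grep -v ^s"[ci]"
```

```text
time_s: 3.75
tcp_pos: [0.454, -0.0411, 0.2057]
tool_rot: [0.046, 0.999, -0.0, 0.0]
ft_force: [0.7, 1.4, -0.7]
grip_width: 1.0
gripper_force: 0.0
time_s: 4.55
tcp_pos: [0.5469, -0.2906, 0.2054]
tool_rot: [0.046, 0.999, 0.0, 0.0]
ft_force: [-0.3, 0.3, 0.1]
grip_width: 1.002
gripper_force: 0.0
time_s: 4.95
tcp_pos: [0.5817, -0.3844, 0.2048]
tool_rot: [0.047, 0.999, -0.0, 0.0]
ft_force: [0.6, -0.6, -0.1]
grip_width: 1.001
gripper_force: 0.0
turn 1 rows rz -0.019
tcp [ 0.5817 -0.3844  0.2048] th 84.62 tilt [ 0.    -0.001 -1.   ] q6 -2.22 grip 1.0010453824640217 0.0 F [ 0.6 -0.6 -0.1] t 4.95
total units [-4.000e-03  6.400e-02  6.292e+00] rows 7 each [-0.001  0.009  0.899]
oval_box 0.63 1312 (np.float64(-4.0), array([ 0.57889143, -0.37989789]), array([0.09911356, 0.05745456]))
round_box 0.71 1421 (np.float64(-3.5), array([ 0.42926422, -0.37884462]), array([0.06110401, 0.06062283]))
```

View pics/w1.png

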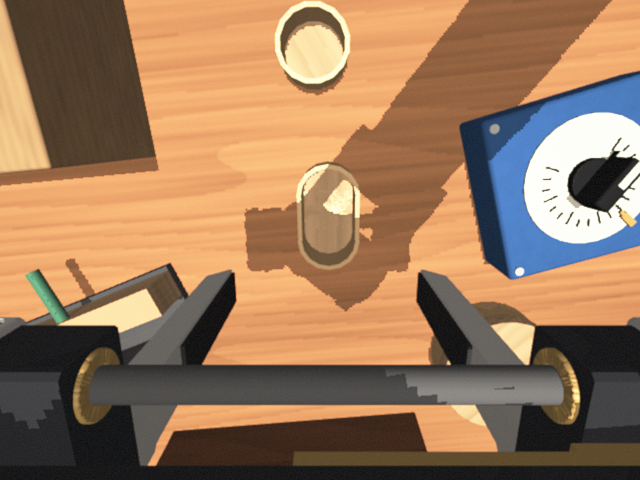

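The wrist view shows the oval box at (328,217), centred between the open fingers, and the round box at (312,45). I'll descend and grip.

```bash

python3 -m crank '[{"translation":[0.05,0.1,0.9],"dr":[0,0,-0.05],"claw":1},{"translation":[0,0,0.9],"dr":[0,0,0],"claw":1},{"translation":[0,0,0.9],"dr":[0,0,0],"claw":1},{"translation":[0,0,0.9],"dr":[0,0,0],"claw":1},{"translation":[0,0,0.9],"dr":[0,0,0],"claw":1},{"translation":[0,0,0.9],"dr":[0,0,0],"claw":1},{"translation":[0,0,0.85],"dr":[0,0,0],"claw":1},{"translation":[0,0,0],"dr":[0,0,0],"claw":1}]' 15
python3 -m crank '[{"translation":[0,0,0],"dr":[0,0,0],"claw":0.45},{"translation":[0,0,0],"dr":[0,0,0],"claw":0.45},{"translation":[0,0,0],"dr":[0,0,0],"claw":0.45},{"translation":[0,0,0],"dr":[0,0,0],"claw":0.45},{"translation":[0,0,0],"dr":[0,0,0],"claw":0.45},{"translation":[0,0,0],"dr":[0,0,0],"claw":0.45}]' 15
python3 -c "
from h import *
plan(.5657,.165,.18,102.5)"
```

```text
time_s: 5.9
tcp_pos: [0.5777, -0.3745, 0.0139]
tool_rot: [0.042, 0.999, 0.003, -0.003]
ft_force: [-0.2, -0.2, -1.2]
grip_width: 1.002
gripper_force: 0.0
time_s: 6.5
tcp_pos: [0.5808, -0.379, 0.0192]
tool_rot: [0.043, 0.999, -0.001, 0.001]
ft_force: [-0.7, 0.3, 4.0]
grip_width: 0.618
gripper_force: 15.0
turn 3 rows rz -0.843
tcp [ 0.5808 -0.379   0.0192] th 85.12 tilt [ 0.001 -0.002 -1.   ] q6 -2.23 grip 0.6182227871263339 14.999088943004608 F [-0.7  0.3  4. ] t 6.5
total units [-3.441 17.804 -5.383] rows 18 each [-0.191  0.989 -0.299]
```

```bash

python3 -m crank '[{"translation":[0,0,-0.6],"dr":[0,0,0],"claw":0.45},{"translation":[0,0,-0.9],"dr":[0,0,0],"claw":0.45},{"translation":[0,0,-0.9],"dr":[0,0,0],"claw":0.45},{"translation":[0,0,-1],"dr":[0,0,0],"claw":0.45},{"translation":[0,0,-1],"dr":[0,0,0],"claw":0.45},{"translation":[0,0,-1],"dr":[0,0,0],"claw":0.45}]'
python3 -m crank '[{"translation":[0,0,0],"dr":[0,0,-0.84],"claw":0.45},{"translation":[0,0,0],"dr":[0,0,-0.84],"claw":0.45},{"translation":[0,0,0],"dr":[0,0,-0.84],"claw":0.45},{"translation":[-0.19,0.99,0],"dr":[0,0,0],"claw":0.45},{"translation":[-0.19,0.99,0],"dr":[0,0,0],"claw":0.45},{"translation":[-0.19,0.99,0],"dr":[0,0,0],"claw":0.45},{"translation":[-0.19,0.99,0],"dr":[0,0,0],"claw":0.45},{"translation":[-0.19,0.99,0],"dr":[0,0,0],"claw":0.45}]'
python3 -m crank '[{"translation":[-0.19,0.99,0],"dr":[0,0,0],"claw":0.45},{"translation":[-0.19,0.99,0],"dr":[0,0,0],"claw":0.45},{"translation":[-0.19,0.99,0],"dr":[0,0,0],"claw":0.45},{"translation":[-0.19,0.99,0],"dr":[0,0,0],"claw":0.45},{"translation":[-0.19,0.99,0],"dr":[0,0,0],"claw":0.45},{"translation":[-0.19,0.99,0],"dr":[0,0,0],"claw":0.45},{"translation":[-0.19,0.99,0],"dr":[0,0,0],"claw":0.45},{"translation":[0,0,0],"dr":[0,0,0],"claw":0.45}]'
cat > tray.py <<'E'
from h import *
from fit import rect
plan(.5657,.165,.18,102.5)
im,d=ctrl.read_camera('wrist');cv2.imwrite('pics/w2.png',im[:,:,::-1])
for o in ctrl.outline_of('wrist','warmer')[:1]:
    P=cloud('wrist',d,o['mask']);print(o['score'],rect(P[(P[:,2]>.04)&(P[:,2]<.06)]),rect(P[(P[:,2]>.051)&(P[:,2]<.06)]));np.save('wt.npy',P)
for n in('oval_bay','round_bay','knob_axis','pointer','mark'):
    z={'oval_bay':.045,'round_bay':.045,'knob_axis':.06,'pointer':.062,'mark':.062}[n]
    for o in ctrl.tip_of('wrist',n)[:1]: print(n,o['score'],o['pixel'],world('wrist',o['pixel'],z=z))
E
python3 tray.py | grep -v ^s[ci]
```

```text
time_s: 7.1
tcp_pos: [0.58, -0.3777, 0.1819]
tool_rot: [0.043, 0.999, 0.0, -0.0]
ft_force: [0.0, -0.0, -0.7]
grip_width: 0.617
gripper_force: 15.0
time_s: 7.9
tcp_pos: [0.5757, -0.2255, 0.1807]
tool_rot: [-0.108, 0.994, 0.0, 0.0]
ft_force: [-0.3, 0.7, -0.4]
grip_width: 0.615
gripper_force: 15.0
time_s: 8.7
tcp_pos: [0.5697, -0.0123, 0.1806]
tool_rot: [-0.11, 0.994, 0.001, -0.0]
ft_force: [-0.1, -0.5, -0.5]
grip_width: 0.615
gripper_force: 15.0
turn 1 rows rz 0.024
tcp [ 0.5697 -0.0123  0.1806] th 102.67 tilt [-0.     0.001 -1.   ] q6 -2.01 grip 0.6153192421079328 14.998326301574707 F [-0.1 -0.5 -0.5] t 8.7
total units [-1.151  5.799  0.026] rows 6 each [-0.192  0.967  0.004]
0.93 (np.float64(13.5), array([0.56788187, 0.11568194]), array([0.13534783, 0.18795196])) (np.float64(13.0), array([0.57072513, 0.12229052]), array([0.12659837, 0.17682737]))
oval_bay 0.81 [529.5, 264.1] [0.5647622  0.16987209 0.045     ]
round_bay 0.7 [418.6, 266.1] [0.58804432 0.0727711  0.045     ]
knob_axis 0.89 [154.8, 188.2] [ 0.56500105 -0.1593835   0.06      ]
pointer 0.8 [181.3, 165.0] [ 0.54160929 -0.13984851  0.062     ]
```

View pics/w2.png

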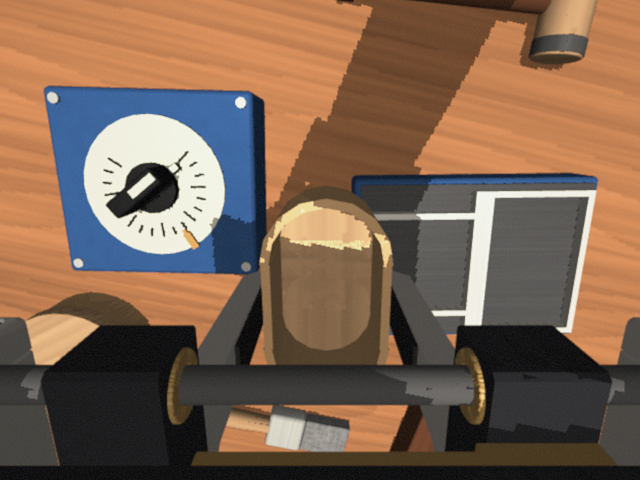

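The box is held straight. The thermostat's pointer line runs up to (155,178) and the marker is at (190,239). The long recess's inner corners are at about (495,203), (586,198) and (567,328), and I'll measure its centre from those.

```bash
python3 - <<'E' | grep -v ^s[ci]
from h import *
im=cv2.imread('pics/w2.png')
A=[world('wrist',p,z=.055) for p in [(495,203),(586,198),(567,328)]]
for a in A:print(a.round(4))
u=A[1]-A[0];v=A[2]-A[1]
print(np.linalg.norm(u),np.degrees(np.arctan2(u[1],u[0]))-90,np.linalg.norm(v),np.degrees(np.arctan2(v[1],v[0])))
def y(a):return np.array([-np.sin(a),np.cos(a)]),np.array([np.cos(a),np.sin(a)])
ey,ex=y(np.radians(12.5))
print('bay from top corners',((A[0]+A[1])/2)[:2]+.06*ex, 'tray',((A[0]+A[1])/2)[:2]+.06*ex-.0495*ey)
P=np.load('wt.npy');P=P[P[:,2]>.04]
for z in (.04,):
  Q=P[:,:2]@np.c_[ex,ey]
  print('min ex',np.percentile(Q[:,0],.5),'ey range',np.percentile(Q[:,1],[.3,99.7]))
# white lip edges in depth mask
w=(im.min(2)>200);v,u=np.nonzero(w[:, 340:]);pts=np.array([world('wrist',(a+340,b),z=.055) for a,b in zip(u,v) if 170<b<340])
for yaw in np.arange(9,16,.5):
  e2,e1=y(np.radians(yaw));h=np.histogram(pts[:,:2]@e2,bins=np.arange(0,.4,.002))[0];h1=np.histogram(pts[:,:2]@e1,bins=np.arange(.3,.8,.002))[0];print(yaw,(h**2).sum(),(h1**2).sum(),np.arange(0,.4,.002)[:-1][h>h.max()/4].round(3),np.arange(.3,.8,.002)[:-1][h1>h1.max()/4].round(3))
E
```

```text
[0.5181 0.1158 0.055 ]
[0.4981 0.188  0.055 ]
[0.6137 0.2177 0.055 ]
0.07494791299610803 15.512261369579434 0.11937253157419843 14.377051728870027
bay from top corners [0.56667526 0.16492264] tray [0.57738902 0.11659599]
min ex 0.5115806385003202 ey range [-0.11002415  0.08595676]Traceback (most recent call last):
  File "<stdin>", line 15, in <module>
  File "h.py", line 4, in world
    c=cal or ctrl.get_calibration(cam);R=np.array(c['R']);t=np.array(c['t'])
             ~~~~~~~~~~~~~~~~~~~~^^^^^
ValueError: time passes only in moves, steps and waits
```

```bash

python3 -m crank '[{"translation":[-0.2,0.98,0],"dr":[0,0,-0.05],"claw":0.45},{"translation":[-0.2,0.98,0],"dr":[0,0,0],"claw":0.45},{"translation":[-0.2,0.98,0],"dr":[0,0,0],"claw":0.45},{"translation":[-0.19,0.98,0],"dr":[0,0,0],"claw":0.45},{"translation":[-0.19,0.97,0],"dr":[0,0,0],"claw":0.45},{"translation":[-0.19,0.96,0],"dr":[0,0,0],"claw":0.45},{"translation":[0,0,0.5],"dr":[0,0,0],"claw":0.45},{"translation":[0,0,0.5],"dr":[0,0,0],"claw":0.45}]'
python3 -m crank '[{"translation":[0,0,0.7],"dr":[0,0,0],"claw":0.45},{"translation":[0,0,0.7],"dr":[0,0,0],"claw":0.45},{"translation":[0,0,0.5],"dr":[0,0,0],"claw":0.45},{"translation":[0,0,0],"dr":[0,0,0],"claw":0.45},{"translation":[0,0,0],"dr":[0,0,0],"claw":0.45}]'
python3 - <<'E' | grep -v ^s[ci]
from h import *
plan(.5655,.1665,.066,103)
im,d=ctrl.read_camera('scene');cv2.imwrite('pics/s2.png',cv2.resize(im[130:280,280:480,::-1],(800,600),interpolation=cv2.INTER_CUBIC))
E
```

```text
time_s: 9.85
tcp_pos: [0.566, 0.1631, 0.1492]
tool_rot: [-0.112, 0.994, -0.0, 0.0]
ft_force: [-0.5, -1.2, -1.6]
grip_width: 0.613
gripper_force: 15.0
time_s: 10.35
tcp_pos: [0.5659, 0.1628, 0.0928]
tool_rot: [-0.111, 0.994, -0.0, -0.0]
ft_force: [0.3, 0.1, -0.1]
grip_width: 0.615
gripper_force: 15.0
turn 1 rows rz -0.038
tcp [0.5659 0.1628 0.0928] th 102.74 tilt [-0.001 -0.    -1.   ] q6 -1.71 grip 0.6152248005957802 14.997971802949905 F [ 0.3  0.1 -0.1] t 10.35
total units [-0.016  0.123  0.892] rows 1 each [-0.016  0.123  0.892]
```

View pics/s2.png

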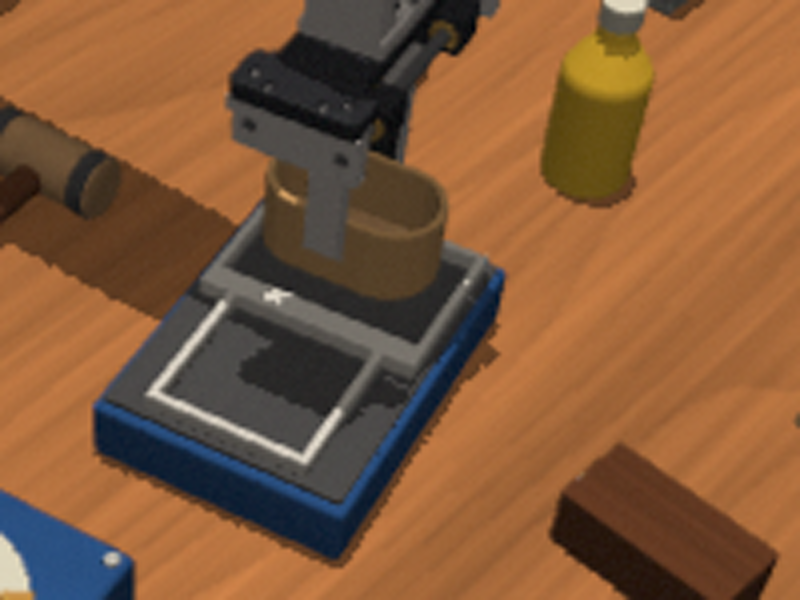

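The box hangs over the long recess at (355,230), aligned with it. I'll lower it and release.

```bash

python3 -m crank '[{"translation":[0,0.12,0.2],"dr":[0,0,-0.04],"claw":0.45},{"translation":[0,0,0.35],"dr":[0,0,0],"claw":0.45},{"translation":[0,0,0.27],"dr":[0,0,0],"claw":0.45},{"translation":[0,0,0.03],"dr":[0,0,0],"claw":0.45},{"translation":[0,0,0],"dr":[0,0,0],"claw":0.45},{"translation":[0,0,0],"dr":[0,0,0],"claw":0.45}]'
python3 -c "
from h import *
plan(.5655,.1665,.066,103)"
```

```text
time_s: 11.0
tcp_pos: [0.5652, 0.1671, 0.0676]
tool_rot: [-0.114, 0.994, -0.0, 0.0]
ft_force: [0.3, -0.4, -0.3]
grip_width: 0.613
gripper_force: 15.0
turn 1 rows rz 0.009
tcp [0.5652 0.1671 0.0676] th 103.07 tilt [ 0.  0. -1.] q6 -1.7 grip 0.6129616267178292 14.998043328523636 F [ 0.3 -0.4 -0.3] t 11.0
total units [-0.006 -0.02   0.054] rows 1 each [-0.006 -0.02   0.054]
```

```bash

python3 -m crank '[{"translation":[0,0,0.05],"dr":[0,0,0],"claw":0.45},{"translation":[0,0,0.05],"dr":[0,0,0],"claw":0.45},{"translation":[0,0,0],"dr":[0,0,0],"claw":0.45}]'
python3 -m crank '[{"translation":[0,0,0],"dr":[0,0,0],"claw":0.75},{"translation":[0,0,0],"dr":[0,0,0],"claw":0.75},{"translation":[0,0,0],"dr":[0,0,0],"claw":0.75},{"translation":[0,0,0],"dr":[0,0,0],"claw":0.75},{"translation":[0,0,-0.5],"dr":[0,0,0],"claw":0.75},{"translation":[0,0,-1],"dr":[0,0,0],"claw":0.75},{"translation":[0,0,-1],"dr":[0,0,0],"claw":0.75},{"translation":[0,0,-1],"dr":[0,0,0],"claw":1}]'
cat > boxes.py <<'E'
from h import *
from fit import rect
import sys
for cam in('scene','side'):
  im,d=ctrl.read_camera(cam)
  for n in('oval_box','round_box'):
    for o in ctrl.outline_of(cam,n)[:1]:
      P=cloud(cam,d,o['mask']);top=np.percentile(P[:,2],97);Q=P[(P[:,2]>top-.005)&(P[:,2]<top+.004)];print('>',cam,n,round(o['score'],2),'top',top.round(4),len(Q),*[np.round(x,4) for x in rect(Q)])
      A=np.c_[Q[:,:2],np.ones(len(Q))];print('  slope',np.linalg.lstsq(A,Q[:,2],rcond=None)[0][:2].round(3))
E
python3 boxes.py | grep -v ^s[ci]
python3 -c "
from h import *
plan(.4315,-.3815,.2,100)"
```

```text
time_s: 11.3
tcp_pos: [0.5649, 0.167, 0.0643]
tool_rot: [-0.114, 0.994, -0.0, -0.0]
ft_force: [-0.9, 0.5, -0.6]
grip_width: 0.616
gripper_force: 15.0
time_s: 12.1
tcp_pos: [0.5652, 0.1671, 0.1719]
tool_rot: [-0.114, 0.994, -0.0, 0.001]
ft_force: [0.2, -0.1, 0.2]
grip_width: 0.805
gripper_force: 0.0
> scene oval_box 0.75 top 0.0418 936 -4.0 [0.7907 0.149 ] [0.0957 0.0486]
  slope [-0.002  0.001]
> scene round_box 0.57 top 0.045 285 36.0 [ 0.4313 -0.3812] [0.0603 0.0618]
  slope [0.006 0.003]
> side oval_box 0.89 top 0.0888 181 13.5 [0.5673 0.1664] [0.0994 0.0621]
  slope [0.    0.001]
> side round_box 0.83 top 0.0438 324 22.5 [ 0.4325 -0.3835] [0.0606 0.0616]
  slope [ 0.002 -0.003]
turn 1 rows rz 0.446
tcp [0.5641 0.1669 0.1681] th 103.06 tilt [-0.002 -0.    -1.   ] q6 -1.7 grip 0.9961940861778462 0.0 F [-0.3  1.  -1.4] t 12.4
total units [  7.529 -17.236  -1.05 ] rows 18 each [ 0.418 -0.958 -0.058]
```

```bash

python3 -m crank '[{"translation":[0,0,-1],"dr":[0,0,1],"claw":1},{"translation":[0,0,0],"dr":[0,0,1],"claw":1},{"translation":[0,0,0],"dr":[0,0,1],"claw":1},{"translation":[0,0,0],"dr":[0,0,1],"claw":1},{"translation":[0,0,0],"dr":[0,0,1],"claw":1},{"translation":[0,0,0],"dr":[0,0,1],"claw":1},{"translation":[0,0,0],"dr":[0,0,1],"claw":1}]'
python3 -m crank '[{"translation":[0,0,0],"dr":[0,0,1],"claw":1},{"translation":[0,0,0],"dr":[0,0,1],"claw":1},{"translation":[0,0,0],"dr":[0,0,1],"claw":1},{"translation":[0,0,0],"dr":[0,0,1],"claw":1},{"translation":[0,0,0],"dr":[0,0,1],"claw":1},{"translation":[0,0,0],"dr":[0,0,1],"claw":1},{"translation":[0,0,0],"dr":[0,0,0.09],"claw":1}]'
python3 -c "
from h import *
plan(.431,-.3815,.2,13)"
```

```text
time_s: 13.1
tcp_pos: [0.5639, 0.1669, 0.1973]
tool_rot: [0.304, 0.953, -0.001, -0.002]
ft_force: [-0.8, -0.1, 0.4]
grip_width: 0.998
gripper_force: 0.0
time_s: 13.8
tcp_pos: [0.5641, 0.1669, 0.1975]
tool_rot: [0.622, 0.783, -0.001, -0.001]
ft_force: [-0.4, -0.4, 0.5]
grip_width: 1.002
gripper_force: 0.0
turn 1 rows rz 0.006
tcp [0.5641 0.1669 0.1975] th 13.04 tilt [-0.003 -0.    -1.   ] q6 -0.13 grip 1.0020345965210458 0.0 F [-0.4 -0.4  0.5] t 13.8
total units [-16.813  -8.434  -0.061] rows 17 each [-0.989 -0.496 -0.004]
```

```bash

python3 -m crank '[{"translation":[-0.99,-0.5,0],"dr":[0,0,0],"claw":1},{"translation":[-0.99,-0.5,0],"dr":[0,0,0],"claw":1},{"translation":[-0.99,-0.5,0],"dr":[0,0,0],"claw":1},{"translation":[-0.99,-0.5,0],"dr":[0,0,0],"claw":1},{"translation":[-0.99,-0.5,0],"dr":[0,0,0],"claw":1},{"translation":[-0.99,-0.5,0],"dr":[0,0,0],"claw":1},{"translation":[-0.99,-0.5,0],"dr":[0,0,0],"claw":1},{"translation":[-0.99,-0.5,0],"dr":[0,0,0],"claw":1}]'
python3 -m crank '[{"translation":[-0.99,-0.5,0],"dr":[0,0,0],"claw":1},{"translation":[-0.99,-0.5,0],"dr":[0,0,0],"claw":1},{"translation":[-0.99,-0.5,0],"dr":[0,0,0],"claw":1},{"translation":[-0.99,-0.5,0],"dr":[0,0,0],"claw":1},{"translation":[-0.99,-0.5,0],"dr":[0,0,0],"claw":1},{"translation":[-0.99,-0.5,0],"dr":[0,0,0],"claw":1},{"translation":[-0.99,-0.5,0],"dr":[0,0,0],"claw":1},{"translation":[-0.99,-0.5,0],"dr":[0,0,0],"claw":1}]'
python3 -m crank '[{"translation":[-0.98,-0.43,0],"dr":[0,0,0],"claw":1},{"translation":[0,0,0],"dr":[0,0,0],"claw":1},{"translation":[0,0,0],"dr":[0,0,0],"claw":1}]'
python3 -c "
from h import *
plan(.431,-.3815,.018,13)"
```

```text
time_s: 14.6
tcp_pos: [0.5008, -0.0926, 0.1984]
tool_rot: [0.621, 0.784, -0.0, -0.001]
ft_force: [-0.1, -0.0, 0.0]
grip_width: 0.998
gripper_force: 0.0
time_s: 15.4
tcp_pos: [0.4377, -0.3509, 0.1983]
tool_rot: [0.621, 0.784, 0.0, -0.001]
ft_force: [-0.3, 0.5, -0.5]
grip_width: 1.0
gripper_force: 0.0
time_s: 15.7
tcp_pos: [0.4322, -0.3813, 0.1983]
tool_rot: [0.622, 0.783, 0.0, -0.001]
ft_force: [0.7, -0.7, -0.5]
grip_width: 1.0
gripper_force: 0.0
turn 1 rows rz 0.012
tcp [ 0.4322 -0.3813  0.1983] th 13.08 tilt [-0.001  0.002 -1.   ] q6 -1.15 grip 1.0004468239137283 0.0 F [ 0.7 -0.7 -0.5] t 15.7
total units [-0.01  -0.037  6.011] rows 7 each [-0.001 -0.005  0.859]
```

```bash

python3 -m crank '[{"translation":[0,-0.03,0.86],"dr":[0,0,0],"claw":1},{"translation":[0,0,0.86],"dr":[0,0,0],"claw":1},{"translation":[0,0,0.86],"dr":[0,0,0],"claw":1},{"translation":[0,0,0.86],"dr":[0,0,0],"claw":1},{"translation":[0,0,0.86],"dr":[0,0,0],"claw":1},{"translation":[0,0,0.86],"dr":[0,0,0],"claw":1},{"translation":[0,0,0.86],"dr":[0,0,0],"claw":1},{"translation":[0,0,0],"dr":[0,0,0],"claw":1}]' 15
python3 -m crank '[{"translation":[0,0,0],"dr":[0,0,0],"claw":0.5},{"translation":[0,0,0],"dr":[0,0,0],"claw":0.5},{"translation":[0,0,0],"dr":[0,0,0],"claw":0.5},{"translation":[0,0,0],"dr":[0,0,0],"claw":0.5},{"translation":[0,0,0],"dr":[0,0,0],"claw":0.5},{"translation":[0,0,0],"dr":[0,0,0],"claw":0.5}]' 15
python3 -c "
from h import *
plan(.586,.0725,.2,13)"
```

```text
time_s: 16.5
tcp_pos: [0.4301, -0.3776, 0.0149]
tool_rot: [0.621, 0.784, 0.001, -0.004]
ft_force: [-0.5, 0.6, -0.1]
grip_width: 0.998
gripper_force: 0.0
time_s: 17.1
tcp_pos: [0.4322, -0.3825, 0.0199]
tool_rot: [0.622, 0.783, -0.0, 0.001]
ft_force: [-1.1, 0.9, 5.4]
grip_width: 0.66
gripper_force: 15.0
turn 1 rows rz 0.01
tcp [ 0.4322 -0.3825  0.0199] th 13.07 tilt [ 0.001 -0.001 -1.   ] q6 -1.15 grip 0.6595723747153066 15.000813128426671 F [-1.1  0.9  5.4] t 17.1
total units [13.616  8.41  -6.015] rows 14 each [ 0.973  0.601 -0.43 ]
```

```bash

python3 -m crank '[{"translation":[0,0,-0.6],"dr":[0,0,0],"claw":0.5},{"translation":[0,0,-1],"dr":[0,0,0],"claw":0.5},{"translation":[0,0,-1],"dr":[0,0,0],"claw":0.5},{"translation":[0,0,-1],"dr":[0,0,0],"claw":0.5},{"translation":[0,0,-1],"dr":[0,0,0],"claw":0.5},{"translation":[0,0,-1],"dr":[0,0,0],"claw":0.5}]'
python3 -m crank '[{"translation":[0.98,0.6,0],"dr":[0,0,0],"claw":0.5},{"translation":[0.98,0.6,0],"dr":[0,0,0],"claw":0.5},{"translation":[0.98,0.6,0],"dr":[0,0,0],"claw":0.5},{"translation":[0.98,0.6,0],"dr":[0,0,0],"claw":0.5},{"translation":[0.98,0.6,0],"dr":[0,0,0],"claw":0.5},{"translation":[0.98,0.6,0],"dr":[0,0,0],"claw":0.5},{"translation":[0.98,0.6,0],"dr":[0,0,0],"claw":0.5}]'
python3 -m crank '[{"translation":[0.98,0.6,0],"dr":[0,0,0],"claw":0.5},{"translation":[0.98,0.6,0],"dr":[0,0,0],"claw":0.5},{"translation":[0.98,0.6,0],"dr":[0,0,0],"claw":0.5},{"translation":[0.98,0.6,0],"dr":[0,0,0],"claw":0.5},{"translation":[0.98,0.6,0],"dr":[0,0,0],"claw":0.5},{"translation":[0.98,0.6,0],"dr":[0,0,0],"claw":0.5},{"translation":[0.9,0.6,0],"dr":[0,0,0],"claw":0.5},{"translation":[0,0,0],"dr":[0,0,0],"claw":0.5}]'
python3 -c "
from h import *
plan(.5865,.0728,.092,13)"
```

```text
time_s: 17.7
tcp_pos: [0.4316, -0.3816, 0.1877]
tool_rot: [0.622, 0.783, 0.0, -0.0]
ft_force: [0.4, -0.3, -1.4]
grip_width: 0.66
gripper_force: 15.0
time_s: 18.4
tcp_pos: [0.5081, -0.1515, 0.1866]
tool_rot: [0.622, 0.783, 0.0, -0.0]
ft_force: [0.5, -0.0, -0.0]
grip_width: 0.662
gripper_force: 15.0
time_s: 19.2
tcp_pos: [0.5851, 0.0766, 0.1864]
tool_rot: [0.621, 0.784, 0.0, -0.0]
ft_force: [0.9, -0.3, -0.9]
grip_width: 0.663
gripper_force: 15.0
turn 1 rows rz 0.041
tcp [0.5851 0.0766 0.1864] th 13.28 tilt [-0.     0.001 -1.   ] q6 -0.29 grip 0.662527758118359 15.000274060294032 F [ 0.9 -0.3 -0.9] t 19.2
total units [-0.136  0.017  3.147] rows 4 each [-0.034  0.004  0.787]
```

```bash

python3 -m crank '[{"translation":[-0.14,0.02,0.7],"dr":[0,0,0.04],"claw":0.5},{"translation":[0,0,0.8],"dr":[0,0,0],"claw":0.5},{"translation":[0,0,0.8],"dr":[0,0,0],"claw":0.5},{"translation":[0,0,0.8],"dr":[0,0,0],"claw":0.5},{"translation":[0,0,0],"dr":[0,0,0],"claw":0.5},{"translation":[0,0,0],"dr":[0,0,0],"claw":0.5}]'
python3 - <<'E' | grep -v ^s[ci]
from h import *
plan(.5865,.0728,.0665,13)
im,d=ctrl.read_camera('scene');cv2.imwrite('pics/s3.png',cv2.resize(im[130:280,280:480,::-1],(800,600),interpolation=cv2.INTER_CUBIC))
E
```

```text
time_s: 19.8
tcp_pos: [0.5861, 0.0691, 0.0939]
tool_rot: [0.624, 0.781, -0.0, -0.0]
ft_force: [0.1, -0.0, -1.0]
grip_width: 0.662
gripper_force: 15.0
turn 1 rows rz -0.036
tcp [0.5861 0.0691 0.0939] th 12.75 tilt [-0.001 -0.    -1.   ] q6 -0.3 grip 0.6618611689110244 14.99994424637407 F [ 0.1 -0.  -1. ] t 19.8
total units [0.116 0.041 0.914] rows 1 each [0.116 0.041 0.914]
```

View pics/s3.png

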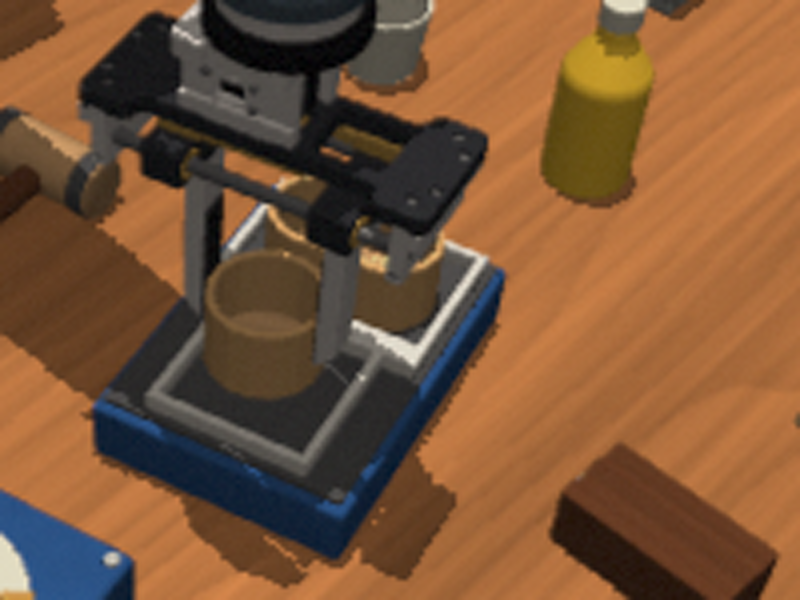

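The round box hangs over the square recess at (265,330), and the oval box sits inside its lips. I'll lower it.

```bash

python3 -m crank '[{"translation":[0.08,0.03,0.35],"dr":[0,0,0],"claw":0.5},{"translation":[0,0,0.35],"dr":[0,0,0],"claw":0.5},{"translation":[0,0,0.18],"dr":[0,0,0],"claw":0.5},{"translation":[0,0,0.08],"dr":[0,0,0],"claw":0.5},{"translation":[0,0,0],"dr":[0,0,0],"claw":0.5},{"translation":[0,0,0],"dr":[0,0,0],"claw":0.5}]'
python3 -m crank '[{"translation":[0,0,0],"dr":[0,0,0],"claw":0.85},{"translation":[0,0,0],"dr":[0,0,0],"claw":0.85},{"translation":[0,0,0],"dr":[0,0,0],"claw":0.85},{"translation":[0,0,0],"dr":[0,0,0],"claw":0.85},{"translation":[0,0,-0.6],"dr":[0,0,0],"claw":0.85},{"translation":[0,0,-1],"dr":[0,0,0],"claw":0.85},{"translation":[0,0,-1],"dr":[0,0,0],"claw":0.85},{"translation":[0,0,-1],"dr":[0,0,0],"claw":0.85}]'
python3 -m crank '[{"translation":[-1,0,-0.7],"dr":[0,0,0],"claw":1},{"translation":[-1,0,0],"dr":[0,0,0],"claw":1},{"translation":[-1,0,0],"dr":[0,0,0],"claw":1}]'
python3 - <<'E' | grep -v ^s[ci]
import boxes
from h import *
z={'knob_axis':.06,'pointer':.062,'mark':.062}
W={}
for cam in('scene','side','wrist'):
  im,d=ctrl.read_camera(cam)
  if cam=='wrist':cv2.imwrite('pics/w3.png',im[:,:,::-1]);cal=ctrl.get_calibration(cam);np.savez('w3.npz',d=d,**{k:np.array(v) for k,v in cal.items()})
  for n in z:
    for o in ctrl.tip_of(cam,n)[:1]:
      W[n]=world(cam,o['pixel'],z=z[n]);print('>',cam,n,round(o['score'],2),np.round(o['pixel'],1),W[n].round(4))
  if len(W)==3:
    for n in('pointer','mark'):
      v=W[n]-W['knob_axis'];print('> ang',n,np.degrees(np.arctan2(v[1],v[0])),np.linalg.norm(v[:2]))
plan(.567,-.161,.18)
E
```

```text
time_s: 20.45
tcp_pos: [0.5868, 0.0723, 0.065]
tool_rot: [0.624, 0.781, 0.0, 0.0]
ft_force: [-0.9, 0.8, 0.0]
grip_width: 0.662
gripper_force: 15.0
time_s: 21.25
tcp_pos: [0.5865, 0.0723, 0.1741]
tool_rot: [0.624, 0.781, -0.0, -0.0]
ft_force: [0.8, 0.0, -1.0]
grip_width: 0.849
gripper_force: 0.0
time_s: 21.55
tcp_pos: [0.6074, -0.0164, 0.1955]
tool_rot: [0.624, 0.782, 0.001, 0.001]
ft_force: [0.1, -0.5, -0.0]
grip_width: 1.0
gripper_force: 0.0
> scene oval_box 0.79 top 0.0896 158 10.5 [0.5694 0.1675] [0.0919 0.0588]
  slope [0.003 0.   ]
> scene round_box 0.83 top 0.0897 159 11.5 [0.5879 0.0694] [0.0606 0.0549]
  slope [-0.003  0.002]
> side oval_box 0.73 top 0.0887 146 15.0 [0.5681 0.1624] [0.0968 0.0615]
  slope [ 0.003 -0.001]
> scene knob_axis 0.71 [255.9 283.6] [ 0.5692 -0.161   0.06  ]
> scene pointer 0.82 [258.5 270.5] [ 0.551  -0.1384  0.062 ]
> scene mark 0.59 [282.  282.1] [ 0.6028 -0.1259  0.062 ]
> ang pointer 128.81377516415054 0.028976467961954532
> ang mark 46.238812546545965 0.04858400116345099
> side knob_axis 0.65 [331.3 290.5] [ 0.5664 -0.1522  0.06  ]
> side pointer 0.81 [321.8 289.6] [ 0.5469 -0.1503  0.062 ]
> side mark 0.69 [317.3 218.5] [0.5573 0.1352 0.062 ]
> ang pointer 174.57440961071484 0.019508971877849616
> ang mark 91.81211671985874 0.287517434403597
> wrist knob_axis 0.79 [251.4 355.7] [ 0.5642 -0.1559  0.06  ]
> wrist pointer 0.9 [229.4 335.2] [ 0.5406 -0.1377  0.062 ]
> wrist mark 0.56 [291.6 333.3] [ 0.597  -0.1229  0.062 ]
> ang pointer 142.39005423389187 0.02984882388658707
> ang mark 45.15628539187747 0.04648407236830627
tcp [ 0.6066 -0.0155  0.194 ] th 12.79 tilt [-0. -0. -1.] q6 -0.44 grip 1.0013227983526987 0.0 F [1.3 0.1 0.8] t 22.45
total units [-4.439 -2.362  0.468] rows 5 each [-0.888 -0.472  0.094]
```

View pics/w3.png

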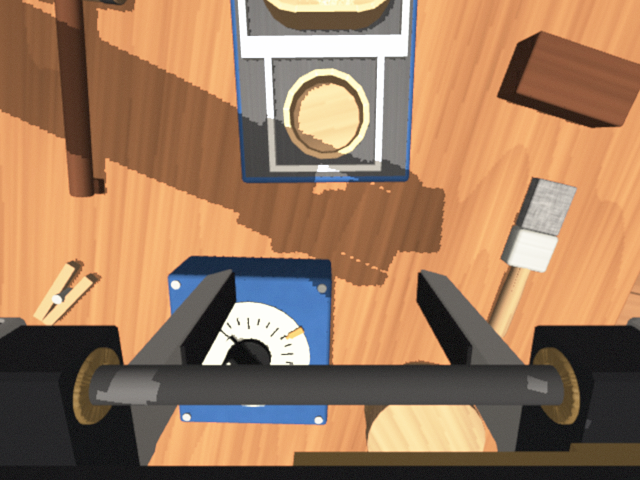

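The round box sits flat inside its lips at (327,113). Earlier picture w2 shows the whole dial, so I'll rectify it to the scale plane to measure the angles.

```bash
cat > rectify.py <<'E'
from h import *
def rect_view(im,R,t,K,cen,z,half=.07,n=600):
    s=n/(2*half);pts=[]
    dst=np.float32([[0,0],[n,0],[n,n],[0,n]])
    for u,v in dst:  # image right=+x world, up=+y
        X=np.array([cen[0]-half+u/s,cen[1]+half-v/s,z]);c=R@X+t;pts.append([K[0]*c[0]/c[2]+K[2],K[1]*c[1]/c[2]+K[3]])
    return cv2.warpPerspective(im,cv2.getPerspectiveTransform(np.float32(pts),dst),(n,n),flags=cv2.INTER_CUBIC)
E
python3 - <<'E'
from rectify import *
s=ctrl.get_state();c=ctrl.get_calibration('wrist');R,t=np.array(c['R']),np.array(c['t'])
Rt=Ro.from_quat(s['tool_rot']).as_matrix();p=np.array(s['tcp_pos'])
Rct=R@Rt;tct=R@p+t      # cam from tool
q=np.array([-.1114,.9938,0.0005,0]);R2=Ro.from_quat(q/np.linalg.norm(q)).as_matrix();p2=np.array([.5697,-.0123,.1806])
Rw=Rct@R2.T;tw=tct-Rw@p2
K=(c['fx'],c['fy'],c['cx'],c['cy'])
o=rect_view(cv2.imread('pics/w2.png'),Rw,tw,K,(.5665,-.159),.062)
cv2.imwrite('pics/r2.png',o)
g=(o.min(2)>150).astype(np.uint8)
g=cv2.morphologyEx(g,cv2.MORPH_CLOSE,np.ones((25,25)))
cs=max(cv2.findContours(g,0,2)[0],key=cv2.contourArea);print(cv2.fitEllipse(cv2.convexHull(cs)))
E
```

```text
((294.8831481933594, 285.67486572265625), (481.848388671875, 482.9841003417969), 128.30551147460938)
```

View pics/r2.png

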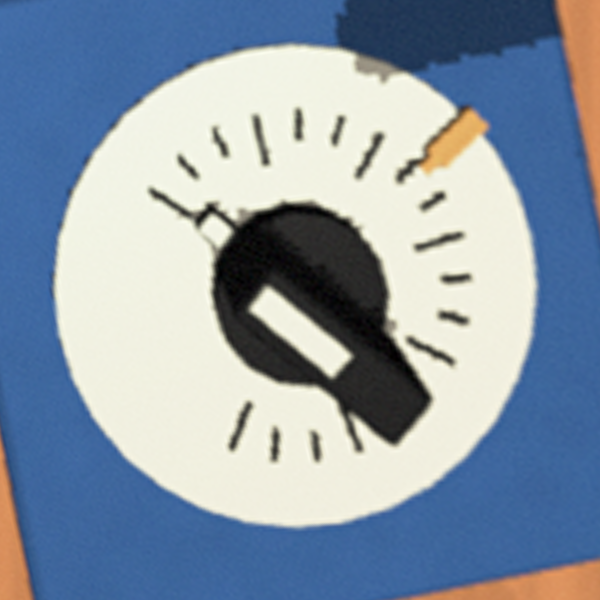

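```bash
python3 - <<'E'
from h import *
o=cv2.imread('pics/r2.png');hsv=cv2.cvtColor(o,cv2.COLOR_BGR2HSV);c=np.array([294.9,285.7])
def axis(m):
    v,u=np.nonzero(m);w=cv2.fitLine(np.float32(np.c_[u,v]),cv2.DIST_L2,0,.01,.01).ravel();r=cv2.minAreaRect(np.float32(np.c_[u,v]))
    a=np.array([u.mean(),v.mean()])-c;return len(u),'lineang',np.degrees(np.arctan2(-w[1],w[0])),'cen',(a+c).round(1),'radial ang',np.degrees(np.arctan2(-a[1],a[0])),r
m=cv2.inRange(hsv,(8,80,150),(28,255,255));m[:, :400]=0;m[:90]=0;m[180:]=0;m[:,500:]=0;print('mark',axis(m))
m=(o.min(2)>150);k=np.zeros(m.shape,bool);k[270:390,240:360]=1
n,l,st,_=cv2.connectedComponentsWithStats((m&k).astype(np.uint8));print('line',axis(l==l[327,300]))
m=(o.max(2)<70);n,l,st,_=cv2.connectedComponentsWithStats(m.astype(np.uint8));print('knob',axis(l==l[400,395]))
E
```

```text
mark (1817, 'lineang', np.float32(43.47727), 'cen', array([453.4, 141.3]), 'radial ang', np.float64(42.32904494333157), ((450.9870910644531, 143.42384338378906), (27.41459083557129, 77.6175537109375), 46.7357063293457))
line (3267, 'lineang', np.float32(-39.330727), 'cen', array([300. , 331.6]), 'radial ang', np.float64(-83.70349621225073), ((300.0003356933594, 331.8038330078125), (109.25796508789062, 30.936643600463867), 39.40066146850586))
knob (26090, 'lineang', np.float32(-50.478783), 'cen', array([317.5, 309.5]), 'radial ang', np.float64(-46.43668502005595), ((309.93487548828125, 320.28973388671875), (287.30523681640625, 167.53720092773438), 69.16332244873047))
```

```bash
python3 -c "
from h import *
plan(.5655,-.156,.14,51)"
```

```text
turn 6 rows rz -0.926
tcp [ 0.6066 -0.0155  0.194 ] th 12.79 tilt [-0. -0. -1.] q6 -0.44 grip 1.0013227983526987 0.0 F [1.3 0.1 0.8] t 22.45
total units [-1.883 -4.503  1.802] rows 5 each [-0.377 -0.901  0.36 ]
```

```bash

python3 -m crank '[{"translation":[0,0,0],"dr":[0,0,-0.93],"claw":0.6},{"translation":[0,0,0],"dr":[0,0,-0.93],"claw":0.6},{"translation":[0,0,0],"dr":[0,0,-0.93],"claw":0.6},{"translation":[0,0,0],"dr":[0,0,-0.93],"claw":0.6},{"translation":[0,0,0],"dr":[0,0,-0.93],"claw":0.6},{"translation":[0,0,0],"dr":[0,0,-0.93],"claw":0.6},{"translation":[-0.38,-0.9,0],"dr":[0,0,0],"claw":0.6},{"translation":[-0.38,-0.9,0],"dr":[0,0,0],"claw":0.6}]' 20
python3 -m crank '[{"translation":[-0.38,-0.9,0],"dr":[0,0,0],"claw":0.6},{"translation":[-0.38,-0.9,0],"dr":[0,0,0],"claw":0.6},{"translation":[-0.37,-0.9,0],"dr":[0,0,0],"claw":0.6},{"translation":[0,0,0.9],"dr":[0,0,0],"claw":0.6},{"translation":[0,0,0.9],"dr":[0,0,0],"claw":0.6},{"translation":[0,0,0],"dr":[0,0,0],"claw":0.6},{"translation":[0,0,0],"dr":[0,0,0],"claw":0.6}]'
python3 - <<'E'
from rectify import *
plan(.5655,-.156,.075,51)
im,d=ctrl.read_camera('wrist');c=ctrl.get_calibration('wrist');cv2.imwrite('pics/w4.png',im[:,:,::-1])
o=rect_view(im[:,:,::-1].copy(),np.array(c['R']),np.array(c['t']),(c['fx'],c['fy'],c['cx'],c['cy']),(.5655,-.156),.098,half=.06);cv2.imwrite('pics/r4.png',o)
E
```

```text
time_s: 23.25
tcp_pos: [0.5904, -0.072, 0.194]
tool_rot: [0.332, 0.943, -0.0, 0.0]
ft_force: [0.3, 0.2, 1.5]
grip_width: 0.6
gripper_force: 0.0
time_s: 23.95
tcp_pos: [0.566, -0.1561, 0.1402]
tool_rot: [0.333, 0.943, 0.0, -0.0]
ft_force: [-0.0, -0.1, 1.0]
grip_width: 0.599
gripper_force: 0.0
turn 1 rows rz 0.023
tcp [ 0.566  -0.1561  0.1402] th 51.16 tilt [-0.001  0.    -1.   ] q6 -1.35 grip 0.599261082536358 0.0 F [-0.  -0.1  1. ] t 23.95
total units [ 0.016 -0.008  2.174] rows 3 each [ 0.005 -0.003  0.725]
```

View pics/w4.png

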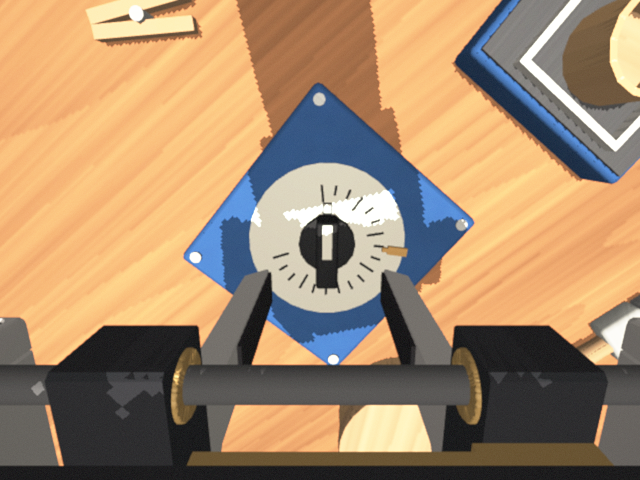

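The knob bar at (327,255) is vertical in the view and midway between the fingers at columns 271 and 385. The brass marker is at (396,251). I'll descend and grip it.

```bash

python3 -m crank '[{"translation":[0,0,0.7],"dr":[0,0,0],"claw":0.6},{"translation":[0,0,0.7],"dr":[0,0,0],"claw":0.6},{"translation":[0,0,0.5],"dr":[0,0,0],"claw":0.6},{"translation":[0,0,0.25],"dr":[0,0,0],"claw":0.6},{"translation":[0,0,0],"dr":[0,0,0],"claw":0.6},{"translation":[0,0,0],"dr":[0,0,0],"claw":0.6}]' 20
python3 -m crank '[{"translation":[0,0,0],"dr":[0,0,0],"claw":0.05},{"translation":[0,0,0],"dr":[0,0,0],"claw":0.05},{"translation":[0,0,0],"dr":[0,0,0],"claw":0.05},{"translation":[0,0,0],"dr":[0,0,0],"claw":0.05},{"translation":[0,0,0],"dr":[0,0,0],"claw":0.05},{"translation":[0,0,0],"dr":[0,0,0],"claw":0.05},{"translation":[0,0,0],"dr":[0,0,0],"claw":0.05}]' 20
python3 -c "
from h import *
plan(.5655,-.156,.075,51)
s=ctrl.get_state();print(s['ft_torque'])
o=cv2.imread('pics/w4.png');c=ctrl.get_calibration('wrist')"
```

```text
time_s: 24.6
tcp_pos: [0.5668, -0.1565, 0.0765]
tool_rot: [0.332, 0.943, -0.0, 0.001]
ft_force: [-0.7, 0.2, 0.5]
grip_width: 0.6
gripper_force: 0.0
time_s: 25.3
tcp_pos: [0.5664, -0.1559, 0.0757]
tool_rot: [0.333, 0.943, 0.0, 0.0]
ft_force: [1.2, 2.7, -0.3]
grip_width: 0.146
gripper_force: 20.0
turn 1 rows rz 0.021
tcp [ 0.5664 -0.1559  0.0757] th 51.14 tilt [ 0.001  0.001 -1.   ] q6 -1.35 grip 0.14631713958371287 19.981240332126617 F [ 1.2  2.7 -0.3] t 25.3
total units [ 0.021 -0.021  0.022] rows 1 each [ 0.021 -0.021  0.022]
[ 0.29242198 -0.25063369 -0.00380612]
```

```bash

python3 -m crank '[{"translation":[0,0,0],"dr":[0,0,0.5],"claw":0.05},{"translation":[0,0,0],"dr":[0,0,0.9],"claw":0.05},{"translation":[0,0,0],"dr":[0,0,0.9],"claw":0.05},{"translation":[0,0,0],"dr":[0,0,0.9],"claw":0.05},{"translation":[0,0,0],"dr":[0,0,0.9],"claw":0.05},{"translation":[0,0,0],"dr":[0,0,0.9],"claw":0.05}]'
python3 -c "
from h import *
plan(.5655,-.156,.075,-47.4)"
python3 -m crank '[{"translation":[0,0,0],"dr":[0,0,0.9],"claw":0.05},{"translation":[0,0,0],"dr":[0,0,0.9],"claw":0.05},{"translation":[0,0,0],"dr":[0,0,0.9],"claw":0.05},{"translation":[0,0,0],"dr":[0,0,0.9],"claw":0.05},{"translation":[0,0,0],"dr":[0,0,0.9],"claw":0.05},{"translation":[0,0,0],"dr":[0,0,0.9],"claw":0.05},{"translation":[0,0,0],"dr":[0,0,0.9],"claw":0.05},{"translation":[0,0,0],"dr":[0,0,0.9],"claw":0.05}]'
python3 -m crank '[{"translation":[0,0,0],"dr":[0,0,0.9],"claw":0.05},{"translation":[0,0,0],"dr":[0,0,0.6],"claw":0.05},{"translation":[0,0,0],"dr":[0,0,0.3],"claw":0.05},{"translation":[0,0,0],"dr":[0,0,0],"claw":0.05},{"translation":[0,0,0],"dr":[0,0,0],"claw":0.05}]'
python3 -c "
from h import *
plan(.5655,-.156,.075,-47.4)"
```

```text
time_s: 25.9
tcp_pos: [0.5653, -0.1566, 0.0756]
tool_rot: [0.598, 0.802, -0.001, -0.001]
ft_force: [-4.0, -0.9, 2.2]
grip_width: 0.144
gripper_force: 20.0
turn 10 rows rz 0.93
tcp [ 0.5653 -0.1566  0.0756] th 16.56 tilt [-0.002 -0.001 -1.   ] q6 -0.75 grip 0.14445608294761622 19.991675913333893 F [-4.  -0.9  2.2] t 25.9
total units [ 0.018 -0.011  0.021] rows 1 each [ 0.018 -0.011  0.021]
time_s: 26.7
tcp_pos: [0.5635, -0.1563, 0.0756]
tool_rot: [0.878, 0.478, -0.003, -0.002]
ft_force: [-9.8, 0.1, 7.8]
grip_width: 0.149
gripper_force: 20.0
time_s: 27.2
tcp_pos: [0.5631, -0.156, 0.0755]
tool_rot: [0.924, 0.382, -0.004, -0.002]
ft_force: [-11.6, 0.3, 9.1]
grip_width: 0.141
gripper_force: 20.0
turn 1 rows rz 0.34
tcp [ 0.5631 -0.156   0.0755] th -45.06 tilt [-0.008  0.001 -1.   ] q6 0.33 grip 0.14053018974348336 19.98670220375061 F [-11.6   0.3   9.1] t 27.2
total units [0.058 0.053 0.017] rows 1 each [0.058 0.053 0.017]
```

```bash

python3 -m crank '[{"translation":[0,0,0],"dr":[0,0,0],"claw":0.6},{"translation":[0,0,0],"dr":[0,0,0],"claw":0.6},{"translation":[0,0,0],"dr":[0,0,0],"claw":0.6},{"translation":[0,0,0],"dr":[0,0,0],"claw":0.6},{"translation":[0,0,-0.7],"dr":[0,0,0],"claw":0.6},{"translation":[0,0,-1],"dr":[0,0,0],"claw":0.6},{"translation":[0,0,-0.6],"dr":[0,0,0],"claw":0.6},{"translation":[0,0,0],"dr":[0,0,0],"claw":0.6}]'
python3 - <<'E'
from rectify import *
plan(.5635,-.156,.0755,-47.4)
im,d=ctrl.read_camera('wrist');c=ctrl.get_calibration('wrist');cv2.imwrite('pics/w5.png',im[:,:,::-1])
o=rect_view(im[:,:,::-1].copy(),np.array(c['R']),np.array(c['t']),(c['fx'],c['fy'],c['cx'],c['cy']),(.565,-.156),.062);cv2.imwrite('pics/r5.png',o)
for n in('knob_axis','pointer','mark'):
  for q in ctrl.tip_of('wrist',n)[:1]:print(n,q['score'],world('wrist',q['pixel'],z=.062))
E
```

```text
time_s: 28.0
tcp_pos: [0.5682, -0.1571, 0.1479]
tool_rot: [0.924, 0.382, 0.002, 0.002]
ft_force: [0.9, -0.3, -0.1]
grip_width: 0.6
gripper_force: 0.0
turn 1 rows rz 0.335
tcp [ 0.5682 -0.1571  0.1479] th -45.09 tilt [ 0.006 -0.003 -1.   ] q6 0.33 grip 0.5997514855167563 0.0 F [ 0.9 -0.3 -0.1] t 28.0
total units [-0.094 -0.148  2.411] rows 3 each [-0.031 -0.049  0.804]
knob_axis 0.84 [ 0.56204616 -0.15322531  0.062     ]
pointer 0.87 [ 0.58147039 -0.13185384  0.062     ]
mark 0.66 [ 0.59239756 -0.1230138   0.062     ]
```

View pics/r5.png

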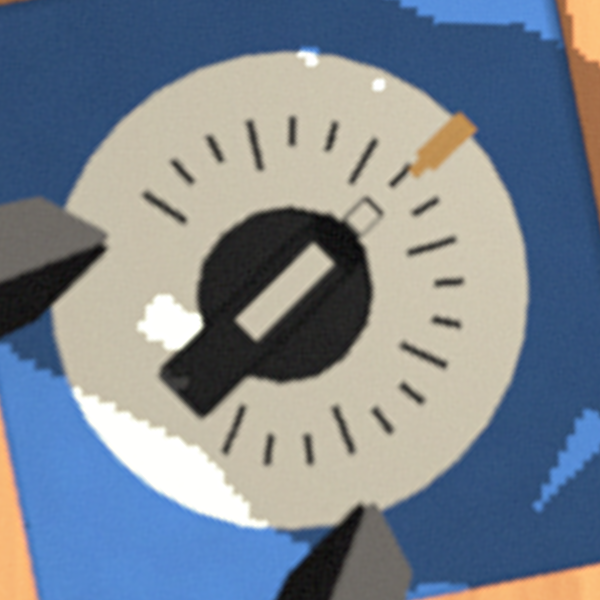

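The pointer tab at (364,217) is almost in line with the brass marker at (443,144). I'll measure what is left.

```bash
python3 - <<'E'
from h import *
o=cv2.imread('pics/r5.png');hsv=cv2.cvtColor(o,cv2.COLOR_BGR2HSV)
m=cv2.inRange(hsv,(0,0,120),(179,75,255));m=cv2.morphologyEx(m,cv2.MORPH_CLOSE,np.ones((9,9)))
# circle from edge points of disc: radial scan where blue begins
pts=[]
for a in np.radians(np.r_[-40:35:2,50:150:2]):
    for r in range(200,270):
        u,v=290+r*np.cos(a),290-r*np.sin(a);h=hsv[int(v),int(u)]
        if 95<h[0]<125 and h[1]>100:pts.append((u,v));break
pts=np.array(pts);A=np.c_[2*pts,np.ones(len(pts))];s=np.linalg.lstsq(A,(pts**2).sum(1),rcond=None)[0];c=s[:2];print('c',c,'r',np.sqrt(s[2]+c@c))
def rep(m,n):
    v,u=np.nonzero(m);w=cv2.fitLine(np.float32(np.c_[u,v]),cv2.DIST_L2,0,.01,.01).ravel();a=np.array([u.mean(),v.mean()])-c
    print(n,len(u),'line',np.degrees(np.arctan2(-w[1],w[0])),'cen',a+c,'radial',np.degrees(np.arctan2(-a[1],a[0])))
k=cv2.inRange(hsv,(8,90,120),(28,255,255));k[:,:405]=0;k[:100]=0;k[185:]=0;k[:,485:]=0;rep(k,'mark')
w=(o.min(2)>120).astype(np.uint8);n,l=cv2.connectedComponents(w);rep(l==l[290,285],'line')
a=np.array([364,217])-c;print('tab',np.degrees(np.arctan2(-a[1],a[0])))
E
```

```text
c [289.62752987 290.56145479] r 241.12479525969573
mark 1711 line 43.58714 cen [442.18644068 144.29281122] radial 43.79411204729347
line 3225 line 44.631233 cen [284.24868217 291.45953488] radial -170.52103914791104
tab 44.68589158493236
```

The remaining error is about 1°, with the pointer at 44.7° and the marker at 43.7°. That's good, so I'll retract and do a last check.

```bash

python3 -m crank '[{"translation":[0,0,-1],"dr":[0,0,0],"claw":0.6},{"translation":[0,0,-1],"dr":[0,0,0],"claw":0.6},{"translation":[0,0,-1],"dr":[0,0,0],"claw":0.6},{"translation":[0,0,0],"dr":[0,0,0],"claw":0.6},{"translation":[0,0,0],"dr":[0,0,0],"claw":0.6}]'
python3 boxes.py | grep -v ^s[ci]
python3 -c "
from workcell import ctrl
print(ctrl.close_job())"
```

```text
time_s: 28.7
tcp_pos: [0.5658, -0.1561, 0.2333]
tool_rot: [0.924, 0.382, -0.0, -0.0]
ft_force: [-0.4, -0.2, -1.1]
grip_width: 0.596
gripper_force: 0.0
> scene oval_box 0.81 top 0.0899 280 -37.0 [0.5682 0.1643] [0.0935 0.0893]
  slope [ 0.001 -0.005]
> scene round_box 0.95 top 0.0898 209 -13.0 [0.5869 0.0729] [0.0613 0.0622]
  slope [-0.001 -0.006]
> side oval_box 0.74 top 0.0887 121 13.5 [0.5682 0.1609] [0.0987 0.0665]
  slope [ 0.005 -0.008]
> side round_box 0.93 top 0.0884 127 -6.5 [0.5859 0.0718] [0.0533 0.0646]
  slope [-0.008  0.004]
the job is handed in; nothing more can be done
None
```

The job is handed in at about 29 s: both boxes stand flat in their matching recesses, the knob pointer is about 1° short of the brass marker, and the arm is clear of everything.

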